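# Wedge up the tube roller mixer to free its front feet

### The job

The tube roller mixer needs its front feet adjusted: first switch it off at the rotary isolator on the bench, then push the grey levelling wedge, thin end first and flat on the bench, under the middle of the mixer's front edge until both front feet are just clear of the bench, a few millimetres at most, with the rear feet still standing and the mixer not shoved along. Finish while holding: keep the wedge gripped in place under the load, do not let go of it, so that a colleague can reach the feet. Do not touch the mixer itself at the end, and leave everything else on the bench where it stands.

Things in the scene. Friction and masses are not known exactly. Their poses are not given: they have to be found in the camera images.
- isolator (a joint): turn of the isolator's handle (rad): 1.571 = on, 0 = off, an end stop at each; it falls as the handle turns counter-clockwise seen from above, a quarter turn in all. A spring detent (about 0.1 N m) resists up to half-way, then carries the handle on to the stop it is nearer to, also after it is let go
- isolator_handle (a point): centre of the grip bar of the black handle on top of the isolator: 50 mm long (this point's y), 12 mm thick (x), 28 mm high (67 to 95 mm above the bench, this point at 81 mm), upright on a turning disc of 16 mm radius, its top 67 mm above the bench; z is up, along the turning axis. A white line at the bar's +y end points to a white stroke at on, to a white ring at off
- isolator_box: grey isolator box, 110 (x) x 85 (y) x 58 mm, a 3 mm round plate on top, fixed to the bench; origin under its centre, below the handle's turning axis; two black cable glands stick out 22 mm at its +x side. The handle's bar lies along the box's x axis at on, along its y axis at off
- wedge_grip (a point): levelling wedge, plain grey plastic, 110 g, 150 mm long, 44 mm wide, 28 mm high at the thick end and 3 mm at the thin end (straight slope 1 in 6), flat underneath, lying flat. This point: in its middle plane, 28 mm from the thick end, 12.5 mm above its underside; the wedge is 23 mm high there and is gripped by its two upright sides. x points along it to the thin end, z up
- wedge_tip (a point): middle of the thin end of the wedge, at its underside, 122 mm ahead (+x of the wedge) of wedge_grip
- mixer: tube roller mixer, white with five black rollers, 210 mm deep (x), 280 wide (y), 88 high, about 1.8 kg, loose on four rubber feet 20 mm across, 10 mm high; origin under its centre at the bench. Its front faces -x, with a black speed dial standing 14 mm out at the right end. Pushing the wedge under it takes about 4 to 15 N; the rubber rear feet resist sliding
- mixer_edge (a point): middle of the mixer's steel lower front edge (straight, 270 mm long), at its underside, 10 mm above the bench; x points from here under the mixer, square to the edge. The wedge meets the edge when its thin end is 42 mm past it; each 6 mm further lifts the edge 1 mm
- foot_front_left (a point): under the centre of the mixer's front left (+y) foot, at the foot's lower face: its height is 0 when the foot stands on the bench; 112 mm from the middle, 13 mm behind the front edge
- foot_front_right (a point): under the centre of the mixer's front right (-y) foot, at the foot's lower face: its height is 0 when the foot stands on the bench; 112 mm from the middle, 13 mm behind the front edge
- tube_rack: white rack of purple-capped blood tubes, 160 x 100 mm, about 90 mm high; origin under its centre; stays where it is
- reagent_bottle: amber bottle with a white cap, 60 mm across, 130 mm high; origin under its centre; stays where it is
- dropper_bottle: small white bottle, 32 mm across, 62 mm high; origin under its centre; stays where it is
- cassette_a: white test cassette lying flat, 70 x 20 x 5 mm; origin under its centre; stays where it is
- cassette_b: white test cassette lying flat, 70 x 20 x 5 mm; origin under its centre; stays where it is
- timer: white timer lying flat, 60 x 65 x 18 mm; origin under its centre; stays where it is
Not all that is in view belongs to the job. What is shaped like the timer but purple or yellow is not meant. Several things look just like the part that bears wedge_grip: the one meant starts farthest to the robot's right.

How it is judged:
On the way, in this order (a step that is already met when the one before it is completed fails the run):
1. the isolator is turned to off (value of joint isolator below 0.15 rad), for 0.2 s.
2. the wedge, held in the gripper, carries the mixer's front edge and both front feet are just off the bench (height (world z) of foot_front_left between 0.001 and 0.006 m and height (world z) of foot_front_right between 0.001 and 0.006 m and height (world z) of mixer below 0.0035 m and contact force between wedge and mixer above 1.5 N and contact force between the fingers and wedge above 1 N and y of wedge_tip in the frame of mixer between -0.045 and 0.045 m and angle between wedge_tip's own z axis and vertical below 0.08 rad and height (world z) of wedge_tip below 0.003 m and height (world z) of wedge_grip below 0.0155 m), for 0.2 s.
At the end, for the whole second after the job is handed in: isolator within 0.15 rad of off; both front feet 1 to 6 mm up, centre under 3.5 mm; wedge on the bench within 3 mm, gripped (over 1 N), loaded by the mixer (over 1.5 N), thin end within 45 mm of the middle; mixer at rest, moved under 20 mm, not touched; others upright, moved under 25 mm (all of step 2 and value of joint isolator below 0.15 rad and distance of mixer from where it was at the start of the episode below 0.02 m and linear speed of mixer below 0.02 m/s and contact force between each of the arm, the fingers and mixer below 0.3 N and distance of each of tube_rack, reagent_bottle, dropper_bottle, cassette_a, cassette_b, timer from where it was at the start of the episode below 0.025 m and angle between each of tube_rack, reagent_bottle, dropper_bottle, cassette_a, cassette_b, timer's own z axis and vertical below 0.3 rad); the arm keeps its last pose, push and grip.
It fails at once if the mixer is lifted by more than 12 mm at the front (height (world z) of any of foot_front_left, foot_front_right above 0.012 m).
It fails at once if the mixer is shoved more than 30 mm (distance of mixer from where it was at the start of the episode above 0.03 m).
It fails at once if a bystander is moved more than 25 mm or knocked over (not (distance of each of tube_rack, reagent_bottle, dropper_bottle, cassette_a, cassette_b, timer from where it was at the start of the episode below 0.025 m and angle between each of tube_rack, reagent_bottle, dropper_bottle, cassette_a, cassette_b, timer's own z axis and vertical below 0.3 rad)).
It also fails if it takes over 61 s, if anything falls off the work surface, if the arm or the gripper's body presses on something with over 40 N, if the wrist force passes 120 N, or if a joint passes its speed limit or range.

### The arm

A 7-joint arm with a two-finger parallel gripper is mounted at the origin on the work surface. World frame = base frame: x ahead of the robot, y to its left, z up, the work surface at z = 0. Lengths are in m, angles in rad, forces in N, time in s.
With the tool pointing down it reaches from about 0.425 to 0.875 m from the base axis. Payload 4.7 kg.
Tool frame: the origin (TCP) lies at the very end of the fingers, on their centre line; the grasp point (between the pads) lies 19 mm behind it; z points along the fingers, y is the line along which they close (so a half turn about z gives the same grasp; the last joint's range is limited). The gripper opens to 87 mm and grips with 3 to 60 N. Pads are 19 mm wide; open, the fingers measure 117 mm over their backs; the gripper's body (75 mm by 190 mm) begins 51 mm behind the grasp point.
Start: joints at [-1.208, 0.321, -0.07, 1.45, 0.023, 1.371, -0.057], TCP at [0.222, 0.611, 0.199] pointing down, gripper open.
Joint ranges: [-2.86, 2.86], [-0.3, 2.09], [-1.38, 1.24], [0.06, 2.45], [-1.56, 4.7], [0.09, 2.05], [-2.69, 2.69]. Speed limits (rad/s): [2.57, 2.57, 3.14, 3.14, 3.14, 3.14, 3.14].

### API

Orientations are given as a rotation vector (axis times angle).
In Python, from rig import * gives the robot as it stands.
- The arm moves only by the tool send_rows, never from a script. Its argument "commands" is one flat list of numbers, 5 for each row, row after row: the shift along the tool's x, y, z in mm, then the turn about the tool's z in rad, then the finger opening in mm, from 0 to 87. A call has 1 to 20 rows; each row shifts and turns the commanded pose from where the row before left it, along the tool's axes as they then stand; what a row does not reach is not made up. A row lasts 1/8 s, in which the tool goes at most 62.5 mm and 10.7 degrees, less where a joint would pass 70% of its speed; a pose out of reach is approached as far as the arm can. A call with a gripper value outside its range is refused whole. The fingers move at their own pace and stop on an object; "force" is the grip in N (left out, the last holds). Time passes only in rows, so rows that do not move let the fingers close. It gives the time, the measured TCP pose, the force, the opening and the grip force at its end, in the units of the state.
- get_state(): the state, without advancing time (a new reading comes with each control period).
- capture(name): name is "scene" or "top" or "wrist"; returns the picture (480x640x3 uint8, blue, green, red); there is no depth.
- camera_params(name): a dict with "vertical_fov" (degrees; the focal length in pixels is half the picture's height over the tangent of half this angle, whatever the lens; pixels are square), "cx", "cy" (the principal point, pixels), "rvec" (rotation vector, rad) and "tvec" (3), from world to camera coordinates, as OpenCV has them; the wrist camera has in their place "mount" (4x4, takes a point from camera to tool coordinates, whose origin is the TCP and whose axes are the flange's). Camera axes: x right, y down, z forward; pixel columns grow to the right and rows downward; lengths in m; the calibration is good to about 2 mm. A picture is of the moment at which its call begins: read the wrist's pose just before it. camera_params takes no time and is no camera call.
- hand_in(): hands the job in; it is judged then, once.
The state is a dict: "time_s": time; "joint_positions": joint angles; "dq": joint speeds; "joint_efforts": joint torques, N m; "ee_pos": TCP position; "orientation": TCP orientation; "wrist_force": force on the tool from outside, world axes, zero at the start; "wrist_torque": the same for the moment, N m; "finger_gap": finger opening in m; "finger_force": force on a finger pad.
Only numpy, scipy, OpenCV 4.12 (cv2) and the standard library are available. Lean on these libraries where they do the work, as an engineer would, in place of code of your own. Each camera call takes 0.05 s, during which the arm holds its last target. There are 200 camera calls.

## Working session

There is one attempt and no reset: what is moved stays moved. The work goes in short steps, Python scripts to look and compute and a tool call to move; the robot and the scene stay as the last step left them, time stands still between calls to the robot, and variables do not carry over. Pictures are saved under pics/ and viewed, at most 10 in all, crops included, and the job is handed in when it is done.

Besides the shell and the picture viewer there is one more tool, called after ">>>" as name(argument=value, ...) on one line, values as JSON. send_rows: Moves the arm, as the interface text tells. Its arguments: {"type":"object","properties":{"commands":{"type":"array"},"force":{"type":"number"}},"required":["commands"]}

```bash
mkdir -p pics; ls; python3 - <<'E'
from rig import *
import cv2, numpy as np
for n in ("scene","top"):
    cv2.imwrite(f"pics/{n}0.png",capture(n)); print(n,camera_params(n))
print(camera_params("wrist")); print(get_state())
E
```

```text
pics
scene {'vertical_fov': 57.920121347220395, 'cx': 325.69178889051886, 'cy': 240.55163976569625, 'rvec': array([ 2.34942645,  0.93336849, -0.31279134]), 'tvec': array([-0.39661875, -0.20930987,  1.37748159])}
top {'vertical_fov': 56.311995884497925, 'cx': 315.1691134748213, 'cy': 239.50935484573552, 'rvec': array([ 2.11943636, -2.15433975,  0.18726152]), 'tvec': array([0.04701621, 0.47962062, 1.01098432])}
{'vertical_fov': 61.04244455519405, 'cx': 321.43164010833425, 'cy': 234.02284096016754, 'mount': array([[ 8.49779053e-04, -9.56518416e-01, -2.91670702e-01,
         8.06952575e-02],
       [ 9.99999636e-01,  7.89829739e-04,  3.23282568e-04,
        -2.85860443e-04],
       [-7.88555356e-05, -2.91670871e-01,  9.56518738e-01,
        -1.85592828e-01],
       [ 0.00000000e+00,  0.00000000e+00,  0.00000000e+00,
         1.00000000e+00]])}
{'time_s': 0.1, 'joint_positions': array([-1.20784978,  0.32173851, -0.07010451,  1.45155317,  0.02261094,
        1.37076843, -0.05688157]), 'dq': array([-0.00016831, -0.00211478,  0.00065903, -0.00157294, -0.00052192,
       -0.00087505, -0.00214407]), 'joint_efforts': array([ 6.60577734e-05, -4.92573631e+01, -4.05766061e-01, -3.13396096e+01,
       -6.41844794e-02,  3.94738815e-02,  8.84460837e-05]), 'ee_pos': array([0.22203903, 0.61034139, 0.1975777 ]), 'orientation': array([-5.45054299e-01, -3.09374844e+00,  2.62102893e-03]), 'wrist_force': array([-0.33096845, -0.52080166,  0.79402241]), 'wrist_torque': array([-0.07129645,  0.01248905, -0.00207514]), 'finger_force': 0.0, 'finger_gap': 0.08715476908157585}
```

View pics/top0.png

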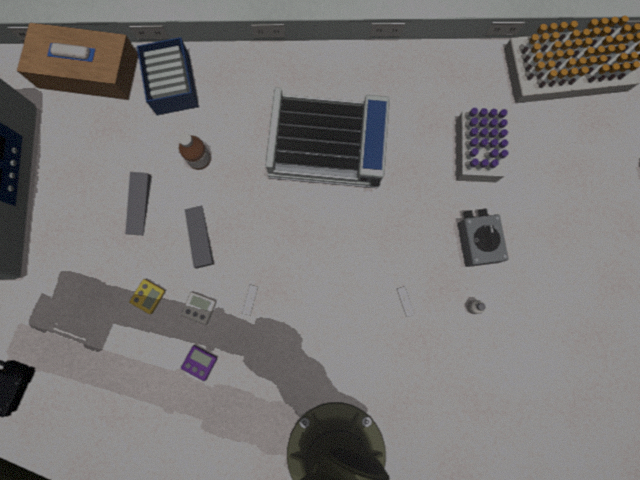

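View pics/scene0.png

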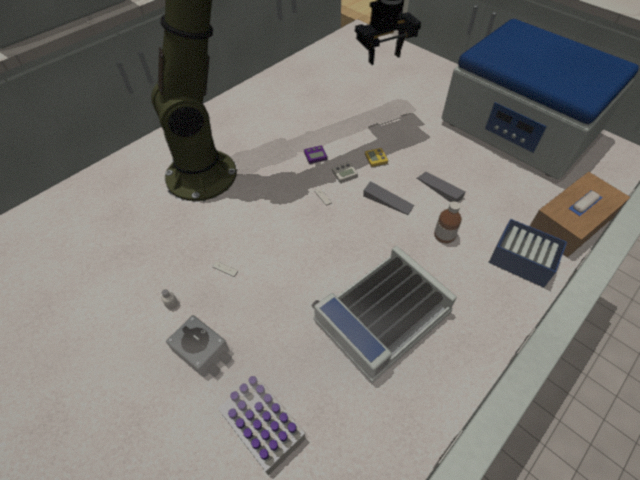

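Top view: isolator at (484,238), mixer at (328,138) with its front facing down in the picture. There are two grey wedges, at (138,203) and (199,237). The right one, (199,237), should be meant because it is farther to the robot's right. An enlarged crop will confirm that and give corner pixels.

```bash
cat > h.py <<'E'
from rig import *
import cv2, numpy as np
from scipy.spatial.transform import Rotation as R
def cam(n, st=None):
    p=camera_params(n); f=240/np.tan(np.radians(p["vertical_fov"])/2)
    K=np.array([[f,0,p["cx"]],[0,f,p["cy"]],[0,0,1]])
    if n=="wrist":
        T=np.eye(4); T[:3,:3]=R.from_rotvec(st["orientation"]).as_matrix(); T[:3,3]=st["ee_pos"]
        M=np.linalg.inv(T@p["mount"]); return K,M[:3,:3],M[:3,3]
    return K,R.from_rotvec(p["rvec"]).as_matrix(),np.array(p["tvec"])
def w(c,uv,z=0.):
    K,Rm,t=c; d=Rm.T@np.linalg.inv(K)@np.array([*uv,1.]); o=-Rm.T@t
    return (o+d*(z-o[2])/d[2])
def px(c,P):
    K,Rm,t=c; return cv2.projectPoints(np.array(P,float).reshape(-1,1,3),cv2.Rodrigues(Rm)[0],t,K,None)[0].reshape(-1,2)
E
python3 - <<'E'
from h import *
im=cv2.imread("pics/top0.png")
up=lambda a,s:cv2.resize(a,None,fx=s,fy=s,interpolation=cv2.INTER_CUBIC)
a=up(im[160:280,110:230],3.3); b=up(im[190:290,440:540],3.96); c=up(im[80:200,255:405],2.6)
H=400; pad=lambda x:cv2.copyMakeBorder(x[:H],0,max(0,H-x.shape[0]),0,0,0)
top=np.hstack([pad(a),pad(b)])
cv2.imwrite("pics/crop1.png",top[:, :800])
c=cam("top")
for n,uv,z in [("wedgeL",(138,203),.012),("wedgeR",(199,237),.012),("iso",(487,237),.081),("mix",(325,185),.01),("timer",(199,307),.01),("casA",(250,299),0),("casB",(403,301),0),("rack",(481,150),.05),("bottle",(195,155),.05),("dropper",(476,306),.03),("tool",(10,385),.2)]: print(n,w(c,uv,z).round(3))
E
```

```text
wedgeL [0.582 0.469 0.012]
wedgeR [0.496 0.318 0.012]
iso [ 0.473 -0.349  0.081]
mix [0.621 0.012 0.01 ]
timer [0.329 0.315 0.01 ]
casA [0.346 0.196 0.   ]
casB [ 0.335 -0.168  0.   ]
rack [ 0.691 -0.364  0.05 ]
bottle [0.688 0.324 0.05 ]
dropper [ 0.32 -0.33  0.03]
tool [0.186 0.617 0.2  ]
```

View pics/crop1.png

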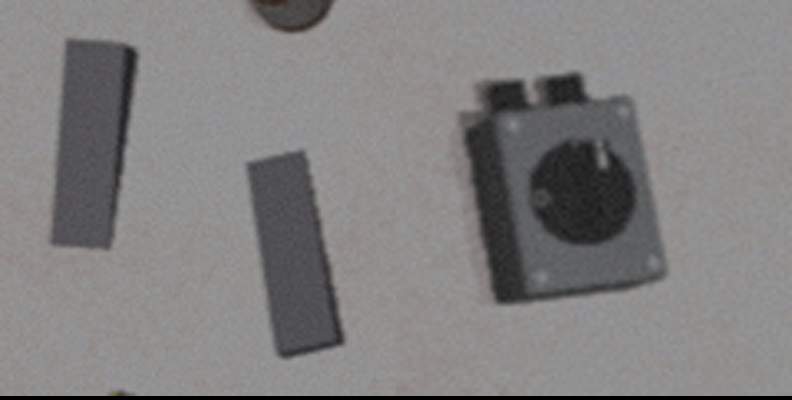

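The crop shows both wedges. The right one, (199,237) full frame, lies farthest to the robot's right (y≈0.32 against 0.47) and its thick end faces the robot, so that is the one meant. The isolator's handle points at the stroke (on, towards +x), and the ring is on its left (+y), so off is counter-clockwise. I'll move to a wrist view over the wedge next.

```bash
cat >> h.py <<'E'
def pose():
    s=get_state(); m=R.from_rotvec(s["orientation"]).as_matrix()
    return s,np.r_[s["ee_pos"],np.arctan2(m[1,1],m[0,1])],m[2,2]
def rows(p,g,n,gap=87):
    "p,g = x,y,z,yaw(of tool y) ; rows along a straight line; tool pointing down"
    out=[]; dp=(np.array(g[:3])-p[:3])/n; dt=-(g[3]-p[3])/n
    for i in range(n):
        a=p[3]-dt*i
        out.append([*(np.r_[-np.sin(a)*dp[0]+np.cos(a)*dp[1],np.cos(a)*dp[0]+np.sin(a)*dp[1],-dp[2]]*1000).round().astype(int),round(dt,3),gap])
    print(n,"rows:",str(out).replace(" ",""))
E
python3 - <<'E'
from h import *
s,p,t=pose(); print(p,t)
rows(p,[.47,.30,.22,p[3]-1.35],9)
E
```

```text
[0.22203903 0.61034139 0.1975777  1.22201694] -0.9999985884289929
9 rows: [[np.int64(-38),np.int64(-23),np.int64(-2),np.float64(0.15),87],[np.int64(-41),np.int64(-17),np.int64(-2),np.float64(0.15),87],[np.int64(-43),np.int64(-11),np.int64(-2),np.float64(0.15),87],[np.int64(-44),np.int64(-4),np.int64(-2),np.float64(0.15),87],[np.int64(-44),np.int64(2),np.int64(-2),np.float64(0.15),87],[np.int64(-43),np.int64(9),np.int64(-2),np.float64(0.15),87],[np.int64(-41),np.int64(15),np.int64(-2),np.float64(0.15),87],[np.int64(-39),np.int64(21),np.int64(-2),np.float64(0.15),87],[np.int64(-35),np.int64(27),np.int64(-2),np.float64(0.15),87]]
```

>>> send_rows(commands=[-38,-23,-2,0.15,87,-41,-17,-2,0.15,87,-43,-11,-2,0.15,87,-44,-4,-2,0.15,87,-44,2,-2,0.15,87,-43,9,-2,0.15,87,-41,15,-2,0.15,87,-39,21,-2,0.15,87,-35,27,-2,0.15,87,0,0,0,0,87,0,0,0,0,87])

```text
time_s: 1.48
ee_pos: [0.4698, 0.301, 0.2162]
orientation: [-2.357, -2.076, 0.001]
wrist_force: [0.1, -0.2, -0.5]
finger_gap: 0.0868
finger_force: 0.0
```

```bash
sed -i 's/print(n,"rows:".*/print(n,"rows:"," ".join(",".join(f"{float(v):g}" for v in r)+"," for r in out))/' h.py
python3 - <<'E'
from h import *
import json
s,p,t=pose(); cv2.imwrite("pics/w1.png",capture("wrist")); print(p,t)
json.dump({k:np.array(s[k]).tolist() for k in ("ee_pos","orientation")},open("w1.json","w"))
rows(p,[.47,-.25,.22,-1.41],13)
E
```

```text
[ 0.4698413   0.30097579  0.21616812 -0.12686626] -0.9999994367278242
13 rows: -42,5,0,0.099,87, -41,9,0,0.099,87, -40,14,0,0.099,87, -39,17,0,0.099,87, -37,21,0,0.099,87, -34,25,0,0.099,87, -32,28,0,0.099,87, -29,31,0,0.099,87, -26,34,0,0.099,87, -22,36,0,0.099,87, -19,38,0,0.099,87, -15,40,0,0.099,87, -11,41,0,0.099,87,
```

View pics/w1.png

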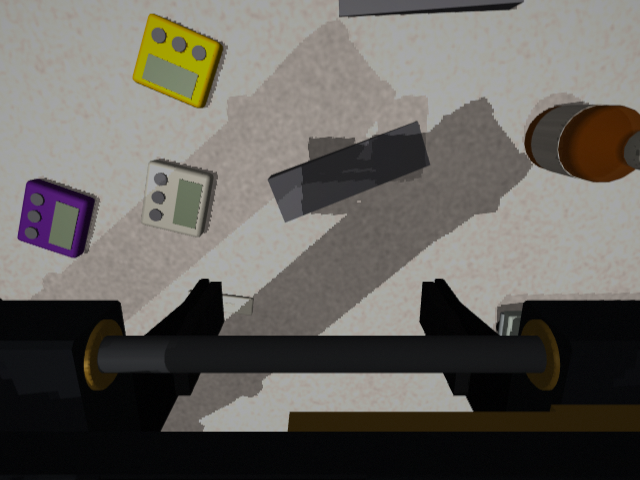

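The wrist view shows the wedge with its left (thick) end corners at about (269,178) and (286,222), and its thin end at (418,121) and (429,163). The real timer is at (177,200), the bottle at (590,140). Next I'll move over to the isolator.

>>> send_rows(commands=[-42,5,0,0.099,87,-41,9,0,0.099,87,-40,14,0,0.099,87,-39,17,0,0.099,87,-37,21,0,0.099,87,-34,25,0,0.099,87,-32,28,0,0.099,87,-29,31,0,0.099,87,-26,34,0,0.099,87,-22,36,0,0.099,87,-19,38,0,0.099,87,-15,40,0,0.099,87,-11,41,0,0.099,87,0,0,0,0,87,0,0,0,0,87])

```text
time_s: 3.4
ee_pos: [0.4685, -0.2501, 0.2163]
orientation: [-3.131, -0.246, 0.0]
wrist_force: [-0.7, 0.8, 0.5]
finger_gap: 0.0869
finger_force: 0.0
```

```bash
python3 - <<'E'
from h import *
import json
c=cam("wrist",{k:np.array(v) for k,v in json.load(open("w1.json")).items()})
for uv,z in [((269,178),.028),((286,222),.028),((418,121),.003),((429,163),.003)]: print(w(c,uv,z).round(4))
s,p,t=pose(); cv2.imwrite("pics/w2.png",capture("wrist")); print(p,t)
json.dump({k:np.array(s[k]).tolist() for k in ("ee_pos","orientation")},open("w2.json","w"))
E
```

```text
[0.4242 0.3265 0.028 ]
[0.4334 0.283  0.028 ]
[0.5688 0.3586 0.003 ]
[0.5772 0.3178 0.003 ]
[ 0.46852343 -0.25009333  0.21629104 -1.41389872] -0.9999994933161747
```

View pics/w2.png

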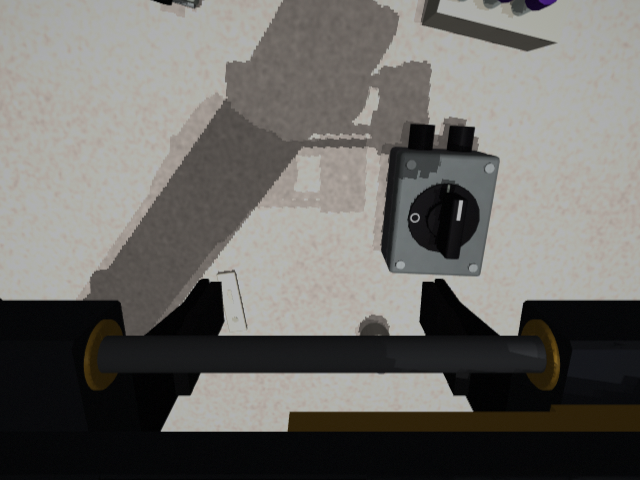

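The isolator's screws are at (410,164), (489,169), (473,268) and (400,265). Its bar points up at the stroke (on), and the ring is at (415,217).

```bash
python3 - <<'E'
from h import *
import json
s2={k:np.array(v) for k,v in json.load(open("w2.json")).items()}
c=cam("wrist",s2)
sc=np.array([w(c,u,.058) for u in [(410,164),(489,169),(473,268),(400,265)]]); print(sc.round(4)); m=sc.mean(0); print("centre",m)
d=(sc[0]+sc[1]-sc[2]-sc[3]); yaw=np.arctan2(d[1],d[0]); e=sc[0]-sc[1]+sc[3]-sc[2]; print(np.degrees(yaw),np.degrees(np.arctan2(e[1],e[0]))-90)
print("disc",w(c,(444,217),.061))
for a in (-1,1):
  print(px(c,[[m[0]+a*.025*np.cos(yaw),m[1]+a*.025*np.sin(yaw),.095]]))
s,p,t=pose()
rows(p,[m[0],m[1],.2,yaw-np.pi/2],4)
E
```

```text
[[ 0.516  -0.3177  0.058 ]
 [ 0.5224 -0.3843  0.058 ]
 [ 0.4334 -0.3947  0.058 ]
 [ 0.4258 -0.3288  0.058 ]]
centre [ 0.47440855 -0.35638158  0.058     ]
6.852500219922313 6.011397292085533
disc [ 0.47640913 -0.35606755  0.061     ]
[[451.92079653 260.26274044]]
[[460.54427344 199.33666594]]
4 rows: -3,27,4,0.01,87, -3,27,4,0.01,87, -2,27,4,0.01,87, -2,27,4,0.01,87,
```

>>> send_rows(commands=[-3,27,4,0.01,87,-3,27,4,0.01,87,-2,27,4,0.01,87,-2,27,4,0,87,0,0,30,0,60,0,0,30,0,60,0,0,30,0,60,0,0,20,0,60,0,0,0,0,60])

```text
time_s: 4.58
ee_pos: [0.4735, -0.3577, 0.0892]
orientation: [-3.133, -0.2, 0.003]
wrist_force: [0.6, -0.5, 0.5]
finger_gap: 0.0604
finger_force: 0.0
```

```bash
python3 - <<'E'
from h import *
s,p,t=pose(); print(p,np.degrees(p[3]),t,s["wrist_force"])
rows(p,[.4755,-.356,.071,np.radians(6.5-90)],2,60)
E
```

```text
[ 0.47346446 -0.35770843  0.08920945 -1.44340383] -82.70094761915813 -0.9999958247544327 [ 0.62454449 -0.54039029  0.4789272 ]
2 rows: 1,-1,9,0.007,60, 1,-1,9,0.007,60,
```

>>> send_rows(commands=[1,-1,9,0.007,60,1,-1,9,0,60,0,0,0,0,0,0,0,0,0,0,0,0,0,0,0,0,0,0,0,0,0,0,0,0,0,0,0,0,0,0], force=15)

```text
time_s: 5.58
ee_pos: [0.4755, -0.3572, 0.0726]
orientation: [-3.136, -0.186, -0.0]
wrist_force: [0.6, -0.4, -0.4]
finger_gap: 0.0085
finger_force: 0.0
```

```bash
python3 - <<'E'
from h import *
s,p,t=pose(); print(p,s["finger_gap"],s["finger_force"])
a=capture("wrist");b=capture("scene")[280:420,120:300]
cv2.imwrite("pics/w3.png",np.hstack([cv2.resize(a[160:480,180:500],(400,400)),cv2.resize(b,(400,400),interpolation=cv2.INTER_CUBIC)]))
E
```

```text
[ 0.47551196 -0.35716398  0.07259425 -1.45202815] 0.008477320033524156 0.0
```

View pics/w3.png

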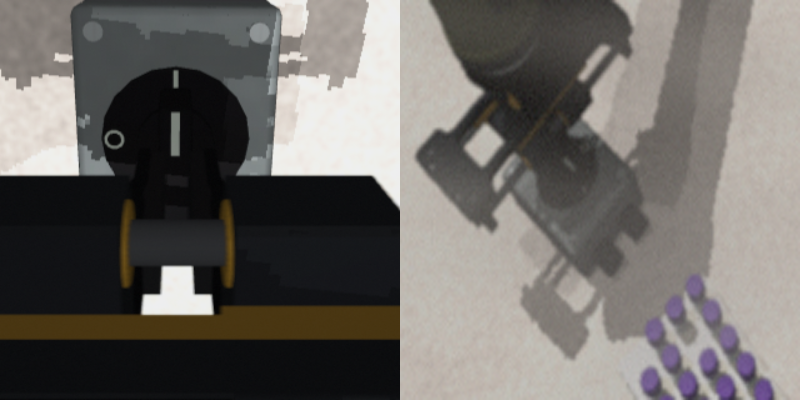

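The picture shows the bar lined up between the fingers. The gap reading may be mid-closing, so I'll wait a couple of rows.

>>> send_rows(commands=[0,0,0,0,0,0,0,0,0,0])

```text
time_s: 5.92
ee_pos: [0.4755, -0.3572, 0.0725]
orientation: [-3.136, -0.187, -0.0]
wrist_force: [0.2, 0.9, 0.3]
finger_gap: 0.0005
finger_force: 0.0
```

```bash
python3 - <<'E'
from h import *
s,p,t=pose(); print(p,s["finger_gap"])
c=cam("wrist",s); print("tcp px",px(c,[s["ee_pos"]]))
for n,uv,z in [("plate",(321,272),.061),("scrL",(254,185),.058),("scrR",(388,185),.058),("stroke",(321,223),.061),("ring",(271,271),.061),("line hi",(321,250),.095),("line lo",(321,285),.095)]: print(n,w(c,uv,z).round(4))
a=capture("wrist"); cv2.imwrite("pics/w4.png",cv2.resize(a[170:470,200:440],(640,800)[::1] if 0 else (480,600),interpolation=cv2.INTER_CUBIC))
E
```

```text
[ 0.47549592 -0.35715373  0.07253255 -1.4519735 ] 0.0004530817030445604
tcp px [[320.99403516 279.55704048]]
plate [ 0.4748 -0.3572  0.061 ]
scrL [ 0.5157 -0.3188  0.058 ]
scrR [ 0.5237 -0.3848  0.058 ]
stroke [ 0.5011 -0.3541  0.061 ]
ring [ 0.4722 -0.3313  0.061 ]
line hi [ 0.4987 -0.3544  0.095 ]
line lo [ 0.4826 -0.3563  0.095 ]
```

View pics/w4.png

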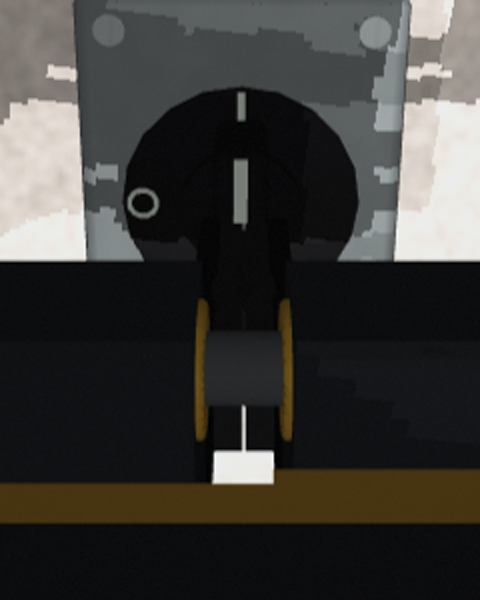

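Geometry checks out: the plate is centred under the TCP and the bar is in line. The gap reading is odd, though, so I'll test it directly with a partial turn.

>>> send_rows(commands=[0,0,0,-0.15,0,0,0,0,-0.15,0,0,0,0,-0.15,0,0,0,0,0,0])

```text
time_s: 6.48
ee_pos: [0.4755, -0.3572, 0.0726]
orientation: [-3.016, -0.879, -0.001]
wrist_force: [-1.2, 0.0, -0.1]
finger_gap: 0.0005
finger_force: 0.0
```

```bash
python3 - <<'E'
from h import *
s,p,t=pose(); print(p,s["finger_gap"],s["finger_force"],s["wrist_force"],s["wrist_torque"])
c=cam("wrist",s); print(px(c,[s["ee_pos"],[.4755,-.357,.095]]))
a=capture("wrist"); cv2.imwrite("pics/w5.png",cv2.resize(a[170:470,200:440],(480,600),interpolation=cv2.INTER_CUBIC))
E
```

```text
[ 0.47550639 -0.3571994   0.0726151  -1.00372105] 0.00048261115598911196 0.0 [-1.24483116  0.02910359 -0.12832042] [-0.10290953  0.14074139  0.01236207]
[[321.29459906 279.52279075]
 [320.82680308 299.61303735]]
```

View pics/w5.png

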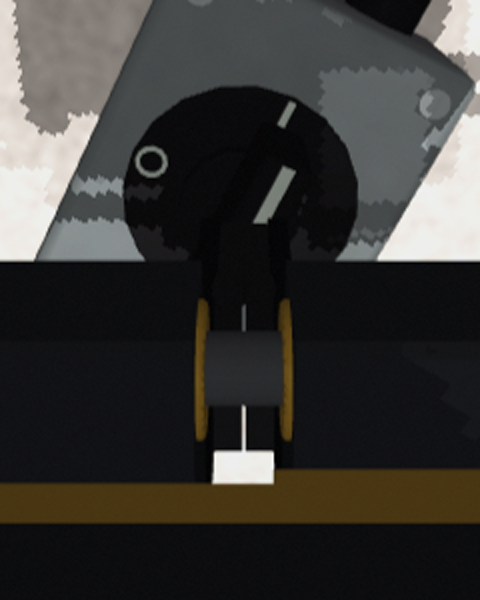

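The handle didn't move. From the picture, the visible fingertips lie about 20 mm behind the stated TCP, so they closed just above the bar's top. I'll turn back, open, and go lower in small steps while watching the force.

>>> send_rows(commands=[0,0,0,0.15,50,0,0,0,0.15,50,0,0,0,0.15,50,0,0,0,0,50,0,0,0,0,50,0,0,0,0,50,0,0,4,0,50,0,0,4,0,50,0,0,0,0,50])

```text
time_s: 7.65
ee_pos: [0.4751, -0.3569, 0.064]
orientation: [-3.135, -0.187, 0.001]
wrist_force: [-0.1, 0.5, 0.3]
finger_gap: 0.0496
finger_force: 0.0
```

>>> send_rows(commands=[0,0,3,0,50,0,0,3,0,50,0,0,0,0,50])

```text
time_s: 8.02
ee_pos: [0.4753, -0.357, 0.0582]
orientation: [-3.136, -0.187, 0.001]
wrist_force: [1.1, 0.1, -0.0]
finger_gap: 0.0501
finger_force: 0.0
```

No contact at 58 mm, which is below the plate's top, so the fingers really do end short of the TCP. I'll carry on down.

>>> send_rows(commands=[0,0,3,0,50,0,0,3,0,50,0,0,0,0,50])

```text
time_s: 8.4
ee_pos: [0.4753, -0.357, 0.0522]
orientation: [-3.136, -0.186, 0.001]
wrist_force: [-0.0, -0.9, 0.7]
finger_gap: 0.05
finger_force: 0.0
```

>>> send_rows(commands=[0,0,0,0,0,0,0,0,0,0,0,0,0,0,0,0,0,0,0,0,0,0,0,0,0,0,0,0,0,0])

```text
time_s: 9.15
ee_pos: [0.4754, -0.3564, 0.0526]
orientation: [-3.134, -0.187, 0.0]
wrist_force: [-1.1, 3.2, 2.9]
finger_gap: 0.0121
finger_force: 15.0
```

Gripped: the gap is 12.1 mm at 15 N. Next is the quarter turn counter-clockwise.

>>> send_rows(commands=[0,0,0,-0.15,0,0,0,0,-0.15,0,0,0,0,-0.15,0,0,0,0,-0.15,0,0,0,0,-0.15,0,0,0,0,-0.15,0,0,0,0,-0.15,0,0,0,0,-0.15,0,0,0,0,-0.15,0,0,0,0,-0.15,0,0,0,0,-0.06,0,0,0,0,0,0,0,0,0,0,0])

```text
time_s: 10.78
ee_pos: [0.4753, -0.3563, 0.0525]
orientation: [-2.098, -2.336, -0.001]
wrist_force: [-2.5, 5.1, 5.3]
finger_gap: 0.0118
finger_force: 15.0
```

```bash
python3 - <<'E'
from h import *
s,p,t=pose(); print(p,np.degrees(p[3]),s["finger_gap"],s["finger_force"],s["wrist_force"],s["wrist_torque"])
E
```

```text
[ 0.4752586  -0.35626897  0.05253256  0.10753818] 6.161484064791088 0.011827821193159024 15.028752833604813 [-2.50281068  5.12549471  5.30633888] [1.07690388 0.68715071 0.08020189]
```

Off: the tool turned the full quarter with the grip kept. I'll release, rise, and go to look at the mixer's front.

```bash
python3 - <<'E'
from h import *
s,p,t=pose(); p[2]=.2025
rows(p,[.47,.01,.2,1.6],9)
E
```

```text
9 rows: 41,4,0,-0.166,87, 39,10,0,-0.166,87, 37,17,0,-0.166,87, 34,23,0,-0.166,87, 30,28,0,-0.166,87, 25,32,0,-0.166,87, 19,36,0,-0.166,87, 13,39,0,-0.166,87, 6,40,0,-0.166,87,
```

>>> send_rows(commands=[0,0,0,0,60,0,0,0,0,60,0,0,0,0,60,0,0,0,0,60,0,0,-30,0,60,0,0,-40,0,87,0,0,-40,0,87,0,0,-40,0,87,0,0,0,0,87])

```text
time_s: 11.9
ee_pos: [0.4772, -0.3589, 0.2064]
orientation: [2.094, 2.333, 0.003]
wrist_force: [-0.4, 0.2, -0.4]
finger_gap: 0.0859
finger_force: 0.0
```

>>> send_rows(commands=[41,4,0,-0.166,87,39,10,0,-0.166,87,37,17,0,-0.166,87,34,23,0,-0.166,87,30,28,0,-0.166,87,25,32,0,-0.166,87,19,36,0,-0.166,87,13,39,0,-0.166,87,6,40,0,-0.166,87,0,0,0,0,87,0,0,0,0,87])

```text
time_s: 13.28
ee_pos: [0.4686, 0.0091, 0.2018]
orientation: [0.047, -3.14, 0.001]
wrist_force: [0.4, 0.5, 0.1]
finger_gap: 0.0871
finger_force: 0.0
```

```bash
python3 - <<'E'
from h import *
import json
s,p,t=pose(); print(p,t)
json.dump({k:np.array(s[k]).tolist() for k in ("ee_pos","orientation")},open("w6.json","w"))
a=capture("wrist"); tp=capture("top"); cv2.imwrite("pics/w6full.png",a); cv2.imwrite("pics/top6.png",tp)
b=np.vstack([cv2.resize(tp[205:275,450:520],(240,240),interpolation=cv2.INTER_CUBIC),np.zeros((240,240,3),np.uint8)])
# keep wrist at 560 wide
cv2.imwrite("pics/w6.png",np.hstack([a[:,40:600],b]))
E
```

```text
[0.46862719 0.00909988 0.2018371  1.60063566] -0.9999992223454954
```

View pics/w6.png

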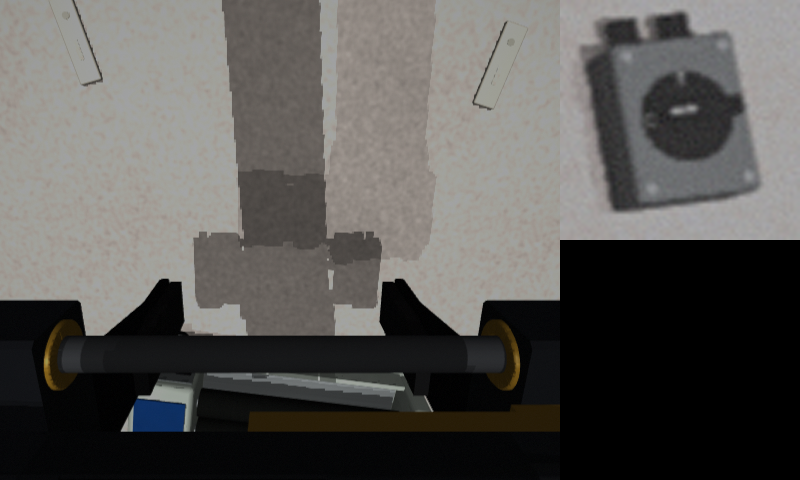

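The inset shows the isolator bar across with its white line at the ring side, so it is off. The wrist camera looks towards -x here and misses the mixer. I'll take the half-turned orientation, which also suits the wedge grasp and shows the mixer's front.

```bash
python3 - <<'E'
from h import *
s,p,t=pose(); print(s["joint_positions"])
rows(p,[.55,.02,.2,p[3]-.184*16],16)
E
```

```text
[-0.28202136 -0.07330744  0.19760397  1.88080954  0.01510117  1.33318809
  1.5106181 ]
16 rows: -5,1,0,0.184,87, -5,1,0,0.184,87, -5,2,0,0.184,87, -4,3,0,0.184,87, -3,4,0,0.184,87, -3,4,0,0.184,87, -2,5,0,0.184,87, -1,5,0,0.184,87, 0,5,0,0.184,87, 1,5,0,0.184,87, 2,5,0,0.184,87, 3,4,0,0.184,87, 3,4,0,0.184,87, 4,3,0,0.184,87, 5,2,0,0.184,87, 5,1,0,0.184,87,
```

>>> send_rows(commands=[-5,1,0,0.184,87,-5,1,0,0.184,87,-5,2,0,0.184,87,-4,3,0,0.184,87,-3,4,0,0.184,87,-3,4,0,0.184,87,-2,5,0,0.184,87,-1,5,0,0.184,87,0,5,0,0.184,87,1,5,0,0.184,87,2,5,0,0.184,87,3,4,0,0.184,87,3,4,0,0.184,87,4,3,0,0.184,87,5,2,0,0.184,87,5,1,0,0.184,87,0,0,0,0,87])

```text
time_s: 15.5
ee_pos: [0.5502, 0.0198, 0.2023]
orientation: [3.121, 0.358, -0.001]
wrist_force: [0.6, 0.3, -0.6]
finger_gap: 0.0872
finger_force: 0.0
```

```bash
python3 - <<'E'
from h import *
import json
s,p,t=pose(); print(p,t)
json.dump({k:np.array(s[k]).tolist() for k in ("ee_pos","orientation")},open("w7.json","w"))
a=capture("wrist"); cv2.imwrite("pics/w7.png",a)
g=[.4561,.3111,.12,np.radians(13-90)]
rows(p,g,8,75)
E
```

```text
[ 0.55019986  0.01976233  0.20229188 -1.34235249] -0.9999998903639387
8 rows: -3,-38,10,0,75, -3,-38,10,0,75, -3,-38,10,0,75, -3,-38,10,0,75, -3,-38,10,0,75, -3,-38,10,0,75, -3,-38,10,0,75, -3,-38,10,0,75,
```

View pics/w7.png

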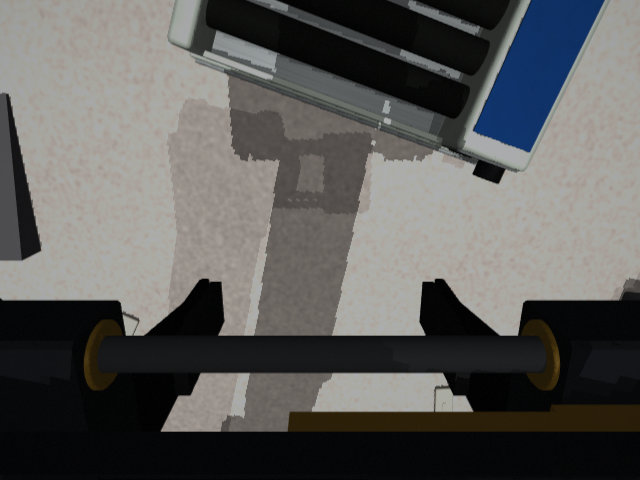

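The view shows the mixer's front lower edge running from about (192,60) to (470,162), with the dial at (489,172) on the right. All 10 views are now used, so from here I work from numbers.

```bash
python3 - <<'E'
from h import *
import json
c=cam("wrist",{k:np.array(v) for k,v in json.load(open("w7.json")).items()})
L=w(c,(192,62),.01);Rr=w(c,(470,162),.01); print(L,Rr,np.linalg.norm(L-Rr))
a=cv2.cvtColor(cv2.imread("pics/w7.png"),cv2.COLOR_BGR2GRAY)
for u in (230,260,290,320,350,380,410,440):
    v0=int(62+(u-192)*100/278); print(u,v0,list(a[v0-22:v0+10,u]))
d=L-Rr; print("mixer yaw deg",np.degrees(np.arctan2(-d[0],d[1])))
for uv,z in [((172,44),.088),((532,170),.088),((489,172),.03),((600,0),.088)]: print(uv,w(c,uv,z).round(4))
# top0 corners of top face
E
```

```text
[0.64076818 0.15506675 0.01      ] [ 0.61410925 -0.10587501  0.01      ] 0.26230001373594286
230 75 [np.uint8(146), np.uint8(145), np.uint8(121), np.uint8(86), np.uint8(86), np.uint8(82), np.uint8(107), np.uint8(150), np.uint8(168), np.uint8(168), np.uint8(169), np.uint8(169), np.uint8(155), np.uint8(117), np.uint8(128), np.uint8(145), np.uint8(118), np.uint8(89), np.uint8(68), np.uint8(75), np.uint8(67), np.uint8(56), np.uint8(76), np.uint8(96), np.uint8(96), np.uint8(97), np.uint8(99), np.uint8(100), np.uint8(101), np.uint8(100), np.uint8(100), np.uint8(99)]
260 86 [np.uint8(153), np.uint8(134), np.uint8(101), np.uint8(89), np.uint8(90), np.uint8(87), np.uint8(104), np.uint8(146), np.uint8(170), np.uint8(170), np.uint8(171), np.uint8(170), np.uint8(161), np.uint8(115), np.uint8(79), np.uint8(96), np.uint8(85), np.uint8(67), np.uint8(65), np.uint8(74), np.uint8(67), np.uint8(59), np.uint8(82), np.uint8(103), np.uint8(102), np.uint8(102), np.uint8(102), np.uint8(102), np.uint8(101), np.uint8(101), np.uint8(100), np.uint8(99)]
290 97 [np.uint8(91), np.uint8(91), np.uint8(93), np.uint8
[... 2238 characters left out ...]
int8(102), np.uint8(102), np.uint8(104), np.uint8(106)]
440 151 [np.uint8(58), np.uint8(50), np.uint8(47), np.uint8(48), np.uint8(47), np.uint8(48), np.uint8(48), np.uint8(48), np.uint8(62), np.uint8(78), np.uint8(80), np.uint8(78), np.uint8(78), np.uint8(73), np.uint8(61), np.uint8(63), np.uint8(74), np.uint8(72), np.uint8(69), np.uint8(101), np.uint8(131), np.uint8(123), np.uint8(103), np.uint8(136), np.uint8(172), np.uint8(171), np.uint8(170), np.uint8(171), np.uint8(171), np.uint8(170), np.uint8(171), np.uint8(170)]
mixer yaw deg -5.833343041194631
(172, 44) [0.6464 0.1455 0.088 ]
(532, 170) [ 0.622  -0.1225  0.088 ]
(489, 172) [ 0.6104 -0.1174  0.03  ]
(600, 0) [ 0.7364 -0.1241  0.088 ]
```

>>> send_rows(commands=[-3,-38,10,0,87,-3,-38,10,0,87,-3,-38,10,0,87,-3,-38,10,0,87,-3,-38,10,0,87,-3,-38,10,0,87,-3,-38,10,0,75,-3,-38,10,0,75,0,0,0,0,75,0,0,0,0,75])

```text
time_s: 16.8
ee_pos: [0.4583, 0.3105, 0.1226]
orientation: [3.12, 0.36, 0.0]
wrist_force: [1.0, -0.7, 0.4]
finger_gap: 0.0753
finger_force: 0.0
```

Mixer front edge middle ≈ (0.6265, 0.015), inward direction ≈ -5.6°. Next I'll lower over the wedge in stages, watching for bench contact.

>>> send_rows(commands=[-2,0,30,0,75,0,0,30,0,75,0,0,30,0,75,0,0,25,0,75,0,0,0,0,75,0,0,0,0,75])

```text
time_s: 17.55
ee_pos: [0.4572, 0.3108, 0.0089]
orientation: [-3.121, -0.357, -0.003]
wrist_force: [0.8, -0.5, 0.4]
finger_gap: 0.0751
finger_force: 0.0
```

>>> send_rows(commands=[0,0,5,0,75,0,0,5,0,75,0,0,0,0,75])

```text
time_s: 17.92
ee_pos: [0.4555, 0.3111, -0.0027]
orientation: [3.121, 0.359, -0.001]
wrist_force: [0.4, 0.7, -0.0]
finger_gap: 0.0751
finger_force: 0.0
```

>>> send_rows(commands=[0,0,3,0,75,0,0,3,0,75,0,0,0,0,75])

```text
time_s: 18.3
ee_pos: [0.4555, 0.3111, -0.0088]
orientation: [3.121, 0.359, -0.001]
wrist_force: [-0.5, 0.2, -0.2]
finger_gap: 0.0748
finger_force: 0.0
```

>>> send_rows(commands=[0,0,3,0,75,0,0,2,0,75,0,0,0,0,75])

```text
time_s: 18.68
ee_pos: [0.4556, 0.3111, -0.0137]
orientation: [3.121, 0.359, -0.0]
wrist_force: [0.2, -1.4, -0.5]
finger_gap: 0.0749
finger_force: 0.0
```

>>> send_rows(commands=[0,0,2,0,75,0,0,0,0,75,0,0,0,0,75])

```text
time_s: 19.05
ee_pos: [0.4558, 0.3112, -0.0154]
orientation: [-3.121, -0.359, -0.0]
wrist_force: [0.7, 0.1, 0.7]
finger_gap: 0.0752
finger_force: 0.0
```

>>> send_rows(commands=[0,0,2,0,75,0,0,0,0,75,0,0,0,0,75])

```text
time_s: 19.42
ee_pos: [0.4558, 0.3112, -0.0175]
orientation: [3.121, 0.359, -0.0]
wrist_force: [0.7, 0.2, -0.6]
finger_gap: 0.0753
finger_force: 0.0
```

Fingertips are now a few mm above the bench with no contact. Closing on the wedge.

>>> send_rows(commands=[0,0,0,0,30,0,0,0,0,30,0,0,0,0,30,0,0,0,0,30,0,0,0,0,30,0,0,0,0,30,0,0,0,0,30], force=40)

```text
time_s: 20.3
ee_pos: [0.4558, 0.3112, -0.0174]
orientation: [-3.121, -0.359, -0.0]
wrist_force: [-0.0, 0.4, -0.4]
finger_gap: 0.0436
finger_force: 40.0
```

```bash
python3 - <<'E'
from h import *
s,p,t=pose(); print(p,np.degrees(p[3]),t,s["finger_gap"],s["finger_force"],s["wrist_force"],s["joint_positions"])
E
```

```text
[ 0.45580168  0.31119877 -0.01740806 -1.34196764] -76.88908222837213 -0.9999999958487894 0.043610801320913 39.98856782913208 [-0.02914261  0.39927268 -0.37708383] [-0.62279659  0.32352235 -0.02782909  1.91501478  0.01125456  0.9031123
 -1.99811813]
```

Wedge gripped: the gap is 43.6 mm at 40 N. I'll lift 30 mm and carry it in front of the mixer.

```bash
python3 - <<'E'
from h import *
s,p,t=pose(); p[2]+=.03
rows(p,[.485,.029,p[2],np.radians(-95.6)],8,30)
E
```

```text
8 rows: -4,35,0,0.041,30, -3,35,0,0.041,30, -2,35,0,0.041,30, 0,35,0,0.041,30, 1,35,0,0.041,30, 3,35,0,0.041,30, 4,35,0,0.041,30, 6,35,0,0.041,30,
```

>>> send_rows(commands=[0,0,-10,0,30,0,0,-20,0,30,0,0,0,0,30])

```text
time_s: 20.68
ee_pos: [0.4572, 0.3122, 0.0144]
orientation: [-3.119, -0.358, -0.005]
wrist_force: [0.7, -0.2, -0.4]
finger_gap: 0.0435
finger_force: 40.0
```

>>> send_rows(commands=[-4,35,0,0.041,30,-3,35,0,0.041,30,-2,35,0,0.041,30,0,35,0,0.041,30,1,35,0,0.041,30,3,35,0,0.041,30,4,35,0,0.041,30,6,35,0,0.041,30,0,0,0,0,30,0,0,0,0,30])

```text
time_s: 21.92
ee_pos: [0.4844, 0.032, 0.0122]
orientation: [-3.137, 0.155, 0.001]
wrist_force: [-0.5, 0.4, -0.3]
finger_gap: 0.0436
finger_force: 40.0
```

```bash
python3 - <<'E'
from h import *
s,p,t=pose(); print(p,np.degrees(p[3]),t,s["finger_gap"],s["finger_force"],s["wrist_force"],s["wrist_torque"])
rows(p,[.485,.029,-.0145,np.radians(-95.6)],3,30)
E
```

```text
[ 0.48436936  0.03195476  0.01222096 -1.66967607] -95.66539205561766 -0.9999997473386973 0.043613808444843596 39.98931527137756 [-0.51824167  0.43343933 -0.30124315] [-0.03658381  0.23027376  0.01477563]
3 rows: 0,1,9,-0,30, 0,1,9,-0,30, 0,1,9,-0,30,
```

>>> send_rows(commands=[0,1,9,0,30,0,1,9,0,30,0,1,9,0,30,0,0,0,0,30,0,0,2,0,30,0,0,0,0,30,0,0,0,0,30])

```text
time_s: 22.8
ee_pos: [0.4847, 0.0285, -0.0162]
orientation: [-3.138, 0.156, -0.001]
wrist_force: [0.4, -0.9, -1.0]
finger_gap: 0.0438
finger_force: 40.0
```

>>> send_rows(commands=[0,0,1,0,30,0,0,0,0,30,0,0,0,0,30])

```text
time_s: 23.18
ee_pos: [0.4845, 0.0284, -0.0174]
orientation: [-3.138, 0.156, -0.0]
wrist_force: [0.1, 0.0, -1.6]
finger_gap: 0.044
finger_force: 40.0
```

Advance 50 mm, then in small steps.

>>> send_rows(commands=[12,0,0.5,0,30,13,0,0,0,30,13,0,0,0,30,12,0,0,0,30,0,0,0,0,30,0,0,0,0,30])

```text
time_s: 23.92
ee_pos: [0.5356, 0.0234, -0.0174]
orientation: [-3.138, 0.156, -0.004]
wrist_force: [2.0, -0.6, 3.9]
finger_gap: 0.0438
finger_force: 40.0
```

>>> send_rows(commands=[3,0,0,0,30,3,0,0,0,30,0,0,0,0,30,0,0,0,0,30])

```text
time_s: 24.42
ee_pos: [0.5391, 0.0231, -0.0174]
orientation: [-3.137, 0.155, 0.003]
wrist_force: [-2.4, -0.6, 9.3]
finger_gap: 0.044
finger_force: 40.0
```

>>> send_rows(commands=[3,0,0,0,30,0,0,0,0,30,0,0,0,0,30])

```text
time_s: 24.8
ee_pos: [0.5421, 0.0229, -0.0174]
orientation: [-3.137, 0.155, 0.003]
wrist_force: [-3.5, -0.1, 9.7]
finger_gap: 0.0436
finger_force: 40.0
```

>>> send_rows(commands=[3,0,0,0,30,0,0,0,0,30,0,0,0,0,30])

```text
time_s: 25.18
ee_pos: [0.545, 0.0226, -0.0174]
orientation: [-3.137, 0.155, 0.003]
wrist_force: [-3.1, -0.1, 8.6]
finger_gap: 0.0436
finger_force: 40.0
```

>>> send_rows(commands=[3,0,0,0,30,0,0,0,0,30,0,0,0,0,30])

```text
time_s: 25.55
ee_pos: [0.548, 0.0223, -0.0175]
orientation: [-3.137, 0.155, 0.003]
wrist_force: [-2.6, 0.7, 8.2]
finger_gap: 0.0439
finger_force: 40.0
```

>>> send_rows(commands=[3,0,0,0,30,0,0,0,0,30,0,0,0,0,30])

```text
time_s: 25.92
ee_pos: [0.551, 0.022, -0.0174]
orientation: [-3.137, 0.155, 0.003]
wrist_force: [-2.6, 0.7, 8.1]
finger_gap: 0.0436
finger_force: 40.0
```

>>> send_rows(commands=[3,0,0,0,30,0,0,0,0,30,0,0,0,0,30])

```text
time_s: 26.3
ee_pos: [0.552, 0.0219, -0.0174]
orientation: [-3.137, 0.155, 0.009]
wrist_force: [-7.6, 0.7, 13.9]
finger_gap: 0.0436
finger_force: 40.0
```

>>> send_rows(commands=[3,0,0,0,30,0,0,0,0,30,0,0,0,0,30])

```text
time_s: 26.68
ee_pos: [0.5526, 0.0218, -0.0176]
orientation: [-3.137, 0.155, 0.017]
wrist_force: [-14.4, 0.3, 18.9]
finger_gap: 0.0438
finger_force: 40.0
```

Contact is at x≈0.5515, 5 mm from the estimate. The downward press adds friction, so I'll ease it a little while pushing on.

>>> send_rows(commands=[0,0,-1,0,30,3,0,0,0,30,0,0,0,0,30,0,0,0,0,30])

```text
time_s: 27.18
ee_pos: [0.5551, 0.0216, -0.0176]
orientation: [-3.137, 0.155, 0.018]
wrist_force: [-12.0, 2.0, 12.5]
finger_gap: 0.0438
finger_force: 40.0
```

```bash
python3 - <<'E'
from h import *
s,p,t=pose(); print(p,np.degrees(p[3]),t,s["wrist_force"],s["wrist_torque"])
E
```

```text
[ 0.55509567  0.02160664 -0.01755265 -1.66948385] -95.65437864300766 -0.9999343627089627 [-12.02349529   1.98675045  12.52625886] [ 0.15640352  2.66147982 -0.04913646]
```

>>> send_rows(commands=[4,0,0,0,30,0,0,0,0,30,0,0,0,0,30])

```text
time_s: 27.55
ee_pos: [0.5592, 0.0213, -0.0175]
orientation: [-3.137, 0.155, 0.018]
wrist_force: [-12.3, 0.8, 13.7]
finger_gap: 0.0435
finger_force: 40.0
```

```bash
cat > trk.py <<'E'
from h import *
s,p,t=pose(); print(p.round(4),t,s["wrist_force"].round(1),s["finger_force"])
def edges(a): return cv2.GaussianBlur(cv2.cvtColor(a,cv2.COLOR_BGR2GRAY),(3,3),0).astype(np.float32)
for cn,boxes in (("scene",{"rear":(375,285,465,385),"front":(305,290,385,380),"left":(380,240,440,280)}),("top",{"mixrear":(262,84,395,150),"panel":(360,92,392,190)})):
    a=edges(cv2.imread(f"pics/{cn}0.png")); b=edges(capture(cn))
    for n,(x0,y0,x1,y1) in boxes.items():
        W=np.eye(2,3,dtype=np.float32)
        try:
            cc,W=cv2.findTransformECC(a[y0:y1,x0:x1],b[y0:y1,x0:x1],W,cv2.MOTION_TRANSLATION,(3,200,1e-5),None,3); print(cn,n,"cc",round(cc,3),W[:,2].round(2))
        except cv2.error: print(cn,n,"fail")
E
python3 trk.py
```

```text
[ 0.5592  0.0213 -0.0175 -1.6694] -0.9999369580040085 [-12.3   0.8  13.7] 39.9970418214798
scene rear cc 0.998 [0.05 0.13]
scene front cc 0.967 [0.21 0.19]
scene left cc 0.999 [ 0.08 -0.05]
top mixrear cc 0.989 [ 0.   -0.19]
top panel cc 0.97 [ 0.07 -0.34]
```

The mixer has moved under 1 mm, so the wedge is sliding under it. Continuing.

>>> send_rows(commands=[4,0,0,0,30,0,0,0,0,30,4,0,0,0,30,0,0,0,0,30,0,0,0,0,30])

```text
time_s: 28.28
ee_pos: [0.5672, 0.0205, -0.0175]
orientation: [-3.137, 0.155, 0.018]
wrist_force: [-12.7, 1.8, 13.0]
finger_gap: 0.0437
finger_force: 40.0
```

```bash
python3 trk.py
```

```text
[ 0.5672  0.0205 -0.0175 -1.6694] -0.9999372346017432 [-12.7   1.8  13. ] 39.996827244758606
scene rear cc 0.995 [0.15 0.21]
scene front cc 0.962 [0.34 0.27]
scene left cc 0.996 [ 0.18 -0.14]
top mixrear cc 0.98 [ 0.05 -0.36]
top panel cc 0.964 [ 0.14 -0.6 ]
```

The shifts match a tilt of about 2.6 mm lift (0.5 px expected), with no sliding. One last 4 mm.

>>> send_rows(commands=[4,0,0,0,30,0,0,0,0,30,0,0,0,0,30,0,0,0,0,30])

```text
time_s: 28.88
ee_pos: [0.5712, 0.0201, -0.0175]
orientation: [-3.137, 0.155, 0.017]
wrist_force: [-13.1, 1.8, 12.6]
finger_gap: 0.0435
finger_force: 40.0
```

```bash
python3 trk.py; python3 - <<'E'
from h import *
th=3.2/197e0
M=np.array([.6265,.015])+.105*np.array([.9952,-.0976]); ax=np.array([.9952,-.0976]); ay=np.array([.0976,.9952])
def P(lx,ly,z,th): # tilt about rear foot line (lx=+.092)
    dx=lx-.092; X=.092+dx*np.cos(th)+z*np.sin(th); Z=z*np.cos(th)-dx*np.sin(th); q=M+X*ax+ly*ay; return [*q,Z]
for cn in ("scene","top"):
    c=cam(cn)
    for n,l in {"rear":(.08,0,.088),"front":(-.1,0,.088),"panel":(0,-.12,.088)}.items():
        print(cn,n,(px(c,[P(*l,th)])-px(c,[P(*l,0)])).round(2))
E
```

```text
[ 0.5712  0.0201 -0.0175 -1.6694] -0.9999381737902282 [-13.1   1.8  12.6] 39.996766448020935
scene rear cc 0.991 [0.25 0.27]
scene front cc 0.959 [0.41 0.29]
scene left cc 0.993 [ 0.23 -0.17]
top mixrear cc 0.973 [ 0.06 -0.44]
top panel cc 0.959 [ 0.16 -0.73]
scene rear [[0.49 0.4 ]]
scene front [[ 0.48 -0.31]]
scene panel [[0.47 0.17]]
top rear [[ 0.05 -0.6 ]]
top front [[ 0.09 -1.04]]
top panel [[ 0.13 -0.84]]
```

The measured shifts fit about 2.5–3 mm of lift, inside the window, with the wedge flat and gripped. Handing in.

```bash
python3 -c "
from rig import *
print(hand_in())"
```

```text
the job is handed in; nothing more can be done
None
```

I turned the isolator to off and pushed the wedge under the middle of the mixer's front edge; by my estimate the front feet are about 2.5–3 mm up, the mixer did not slide, and the wedge is still gripped. The job is handed in, but no verdict came back.

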